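Find the high spot of a bent stirrer shaft

TASK

The mixer's stirrer shaft has been bent and lies in the two V-blocks of the dial-gauge stand. Pull the stand's lever down until the plunger bears on the shaft and the needle shows about 4 mm, then turn the shaft in its V-blocks, by the blades of its paddle, until the needle tells you that the high spot of the bend is uppermost under the plunger; leave it like that, the plunger still bearing on it and the shaft lying properly in both V-blocks. Never run the plunger to the end of its travel, and leave the other things on the bench where they are.

Things in the scene. Friction and masses are not known exactly. Their poses are not given: they have to be found in the camera images.
- gauge: Dial-gauge stand, fixed. Origin on the bench under the middle of the shaft; z up, y along the shaft towards the paddle, x to the side the dial faces, away from the robot (mm below). Granite base x -120 to 70, y -150 to 150, 30 high. Two V-blocks (46 x 24, tops z 75) at y -90, 100. Column 28 thick at x -85, y 0, top z 265; its head (58 wide, z 135 to 201) guides the slide with the dial.
- lever (a joint): The stand's lever, beside the head on the side away from the paddle, in rad: 0 fully up (rising 0.6 rad above level, pointing to the gauge's +x), growing as it is pulled down; level at 0.6, lower stop at 1.5. Geared to the indicator's slide: 16 mm down per rad. Stiff: stays where it is left; 3 to 5 N down on the knob move it.
- lever_pivot (a point): Point on the lever's hinge line (parallel to the gauge's y), in the plane in which the lever swings: at x -48, y -98, z 165 mm in the gauge's frame.
- lever_knob (a point): Centre of the black ball knob, 26 mm across, on the lever's end, 85 mm from lever_pivot; it swings in the plane y -98 mm of the gauge. Free from above.
- needle (a joint): The dial's needle, in rad: 0 is straight up, plunger fully out; it turns clockwise, seen from in front of the dial, as the plunger is pushed in, one turn for 10 mm: 0.628 rad per mm, so 4 mm is 2.51 rad. The plunger's end stop is at 11 mm (6.9 rad).
- dial (a point): Centre of the round white dial (80 mm across, 10 long strokes, one per mm, 0 at the top, and short ones between), facing the gauge's +x. It goes down with the slide; 162.5 mm above the bench with the lever fully up.
- plunger: Thin plunger under the dial; origin at the lowest point of its round tip (6 mm across), at x 0, y 0 of the gauge. Sprung downwards with about 0.8 N, pushed up into the indicator as it bears on the shaft. With the lever fully up the tip hangs 87.5 mm above the bench, 10 to 14 mm over the shaft.
- shaft: Steel stirrer shaft, 12 mm thick, 324 mm long, about 0.3 kg with its paddle, lying loose in the V-blocks. Origin on its axis over the gauge's origin, 69.5 mm above the bench; y along it towards the paddle. Between the V-blocks it is bowed about 2 mm to one side (which, is not known), so as it turns the needle goes up and down once per turn, by about 4 mm in all.
- paddle_centre (a point): Middle of the paddle, on the shaft's axis, 150 mm along the gauge's y, 69.5 mm above the bench. Four flat polished blades at right angles on a hub 22 mm across, fixed to the shaft: each reaches 35 mm from the axis, 20 mm wide along the shaft, 4 mm thick. y is the shaft's axis; z and x point along two blades. Under 1 N at a blade turns the shaft; it stays where left.
- shaft_end (a point): Near the shaft's other, plain end, on its axis: 150 mm along the gauge's -y, 69.5 mm above the bench as the shaft lies in the V-blocks.
- cassette_tray: Blue open tray (75 x 100 mm, 36 high) with white tissue cassettes, beyond the paddle; to be left alone. Origin under its middle.
- reagent: Brown reagent bottle, 54 mm across, 105 high, on the lever's side; to be left alone. Origin under its middle.
- stain_rack: Black staining rack (60 x 90 mm, 40 high) with a wire bail up to 78 mm, in front of the stand; to be left alone. Origin under its middle.
- screwdriver: Screwdriver 170 mm long lying in front of the stand; to be left alone. Origin under its middle.

How it is judged:
By the outcome, as a careful person would: the job done as asked, in the order asked, and still so for the second after the job is handed in, with the robot touching nothing.
It also fails if it takes over 61 s, if anything falls off the work surface, if the arm or the gripper's body presses on something with over 40 N, if the wrist force passes 120 N, or if a joint passes its speed limit or range.

ROBOT

A 6-joint arm with a two-finger parallel gripper is mounted at the origin on the work surface. World frame = base frame: x ahead of the robot, y to its left, z up, the work surface at z = 0. Lengths are in m, angles in rad, forces in N, time in s.
With the tool pointing down it reaches from about 0.325 to 0.9 m from the base axis. Payload 6.1 kg.
Tool frame: the origin (TCP) lies at the very end of the fingers, on their centre line; the grasp point (between the pads) lies 19 mm behind it; z points along the fingers, y is the line along which they close (so a half turn about z gives the same grasp; the last joint's range is limited). The gripper opens to 87 mm and grips with 3 to 60 N. Pads are 19 mm wide; open, the fingers measure 117 mm over their backs; the gripper's body (75 mm by 190 mm) begins 51 mm behind the grasp point.
Start: joints at [-1.471, 0.22, 1.526, -0, 1.395, -0.126], TCP at [0.14, -0.609, 0.223] pointing down, gripper open.
Joint ranges: [-2.98, 2.98], [-0.91, 2.08], [0.09, 2.57], [-1.24, 4.39], [0.2, 2.65], [-2.68, 2.68]. Speed limits (rad/s): [2.57, 2.57, 3.01, 3.14, 3.14, 3.14].

INTERFACE

Orientations are given as a rotation vector (axis times angle).
In Python, from rig import robot, optics gives the robot as it stands. The module is installed in compiled form; this text tells all that it offers.
- The arm moves only by the tool arm_command, never from a script. Its argument "series" is a list that holds one entry, the list of rows, each a list of 7 numbers: the shift along the tool's x, y, z in mm, then the turn, a rotation vector about the tool's x, y, z in degrees, then the closure in counts, from 0 (fully open) to 255 (shut). A call has 1 to 10 rows; each row shifts and turns the commanded pose from where the row before left it, along the tool's axes as they then stand; what a row does not reach is not made up. A row lasts 1/8 s, in which the tool goes at most 62.5 mm and 10.7 degrees, less where a joint would pass 70% of its speed; a pose out of reach is approached as far as the arm can. A call with a gripper value outside its range is refused whole. The fingers move at their own pace and stop on an object; "newtons" is the grip in N (left out, the last holds). Time passes only in rows, so rows that do not move let the fingers close. It gives the time, the measured TCP pose, the force, the opening and the grip force at its end, in the units of the state.
- robot.sense(): the state, without advancing time (a new reading comes with each control period).
- optics.snapshot(name): name is "side" or "top"; returns a dict with "pixels" (420x560x3 uint8, red, green, blue), "range_z" (420x560 float32, m along the optical axis (not along the pixel's ray), 0 where there is no reading), "mtx" (3x3 intrinsics, pixels), "dist_coeffs" ([k1, k2, p1, p2, k3] as OpenCV has them; the pictures are not rectified), "rvec" (rotation vector, rad) and "tvec" (3), from world to camera coordinates, as OpenCV has them. Camera axes: x right, y down, z forward; pixel columns grow to the right and rows downward; lengths in m; the calibration is good to about 2 mm. A picture is of the moment at which its call begins.
- robot.job_done(): hands the job in; it is judged then, once.
The state is a dict: "clock": time; "joint_pos": joint angles; "joint_vel": joint speeds; "tau": joint torques, N m; "tool_pos": TCP position; "tool_rot": TCP orientation; "ft_force": force on the tool from outside, world axes, zero at the start; "ft_torque": the same for the moment, N m; "width": finger opening in m; "grip_force": force on a finger pad.
Only numpy, scipy, OpenCV 4.12 (cv2) and the standard library are available. Lean on these libraries where they do the work, as an engineer would, in place of code of your own. Each camera call takes 0.05 s, during which the arm holds its last target. There are 200 camera calls.

## Working session

There is one attempt and no reset: what is moved stays moved. The work goes in short steps, Python scripts to look and compute and a tool call to move; the robot and the scene stay as the last step left them, time stands still between calls to the robot, and variables do not carry over. Pictures are saved under pics/ and viewed, at most 10 in all, crops included, and the job is handed in when it is done.

Besides the shell and the picture viewer there is one more tool, called after ">>>" by a JSON object that holds its "api" and its "payload", one argument or row to a line. arm_command: Moves the arm, as the interface text tells. Its arguments: {"type":"object","properties":{"series":{"type":"array","items":{"type":"array","items":{"type":"array","items":{"type":"number"}}}},"newtons":{"type":"number"}},"required":["series"]}

```bash
mkdir -p pics; cat > h.py <<'E'
import numpy as np, cv2, pickle, sys
from rig import robot, optics
def snap(n,f):
    s=optics.snapshot(n); cv2.imwrite(f'pics/{f}.png',s['pixels'][:,:,::-1]); pickle.dump(s,open(f'{f}.pkl','wb')); return s
def ld(f): return pickle.load(open(f'{f}.pkl','rb'))
def world(s,u,v,z=None):
    R=cv2.Rodrigues(np.array(s['rvec'],float))[0]; t=np.array(s['tvec'],float).reshape(3)
    p=cv2.undistortPoints(np.array([[[u,v]]],float),np.array(s['mtx']),np.array(s['dist_coeffs']))[0,0]
    d=np.array([*p,1.])
    if z is None:
        k=s['range_z'][int(round(v)),int(round(u))]
    else:
        c=-R.T@t; k=(z-c[2])/(R.T@d)[2]
    return R.T@(d*k-t)
def proj(s,P): return cv2.projectPoints(np.array(P,float).reshape(-1,1,3),np.array(s['rvec'],float),np.array(s['tvec'],float),np.array(s['mtx']),np.array(s['dist_coeffs']))[0][:,0]
E
python3 - <<'E'
from h import *
a=snap('side','s0');b=snap('top','t0')
im=np.hstack([a['pixels'],b['pixels']])
for s in (a,b):
    R=cv2.Rodrigues(np.array(s['rvec'],float))[0]; print(-R.T@np.array(s['tvec']).reshape(3),s['mtx'][0][0])
print(robot.sense())
E
```

```text
[0.04819036 0.73176509 0.86135077] 439.67287864237466
[0.39583962 0.05981637 1.28774225] 470.61447485111194
{'clock': 0.1, 'joint_pos': array([-1.47113651e+00,  2.21150925e-01,  1.52748997e+00, -2.12126782e-05,
        1.39475123e+00, -1.26118074e-01]), 'joint_vel': array([ 2.79405668e-04, -3.53152931e-03, -4.24583570e-03, -3.13123068e-05,
        1.93018626e-06,  5.75430364e-04]), 'tau': array([ 1.38946983e-03, -4.95947099e+01, -3.88519728e+01,  7.02596270e-02,
        5.15511003e-02, -3.86680733e-05]), 'tool_pos': array([ 0.13983602, -0.60856692,  0.22154797]), 'tool_rot': array([-3.11980701e+00, -3.53701391e-01, -4.59217235e-06]), 'ft_force': array([ 0.7203242 , -0.32838581, -0.81617567]), 'ft_torque': array([-0.03624725, -0.01568099,  0.04502439]), 'grip_force': 0.0, 'width': 0.08661756430964694}
```

View pics/s0.png

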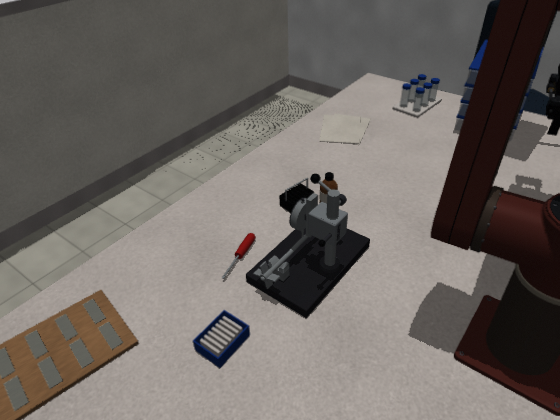

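View pics/t0.png

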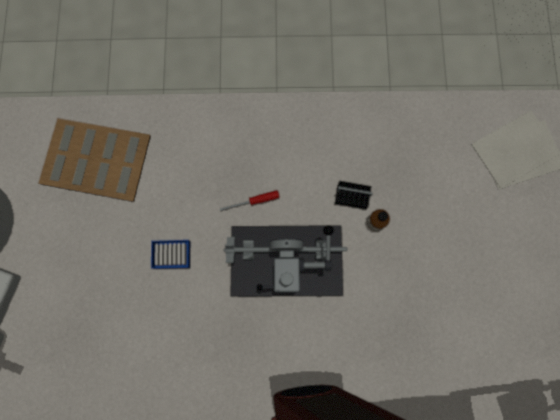

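```bash
python3 - <<'E'
from h import *
a=ld('s0');b=ld('t0')
A=cv2.resize(a['pixels'][165:325,235:385],(600,640)[:2][::1],interpolation=cv2.INTER_CUBIC) if 0 else cv2.resize(a['pixels'][165:320,240:380],None,fx=3.8,fy=3.8,interpolation=cv2.INTER_CUBIC)
B=cv2.resize(b['pixels'][215:305,215:360],None,fx=5.5,fy=5.5,interpolation=cv2.INTER_CUBIC)
cv2.imwrite('pics/sc.png',A[:,:,::-1]);cv2.imwrite('pics/tc.png',B[:,:,::-1])
# granite corners in top
for p in [(231,226),(342,226),(343,296),(231,297)]: print(world(b,*p,z=.03))
for p in [(329,230),(287,280),(287,243)]: print(world(b,*p))
E
```

```text
[0.59895145 0.20426403 0.03      ]
[ 0.59557412 -0.09617352  0.03      ]
[ 0.4088058  -0.09270257  0.03      ]
[0.40935873 0.20254101 0.03      ]
[ 0.55763998 -0.04323632  0.21213428]
[0.44174344 0.0553884  0.26559532]
[0.52882045 0.05413197 0.20975778]
```

View pics/sc.png

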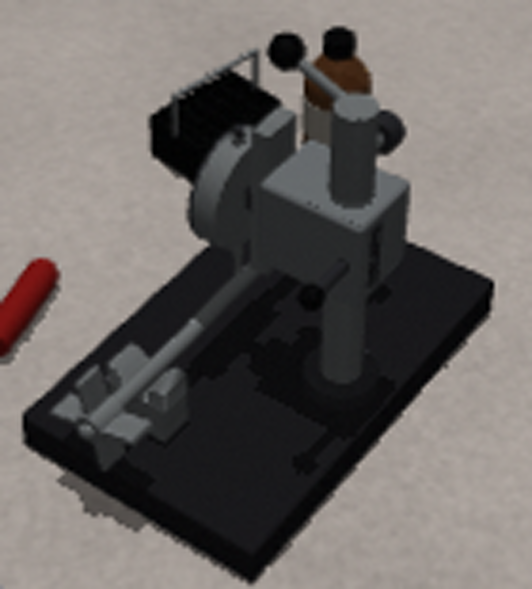

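View pics/tc.png

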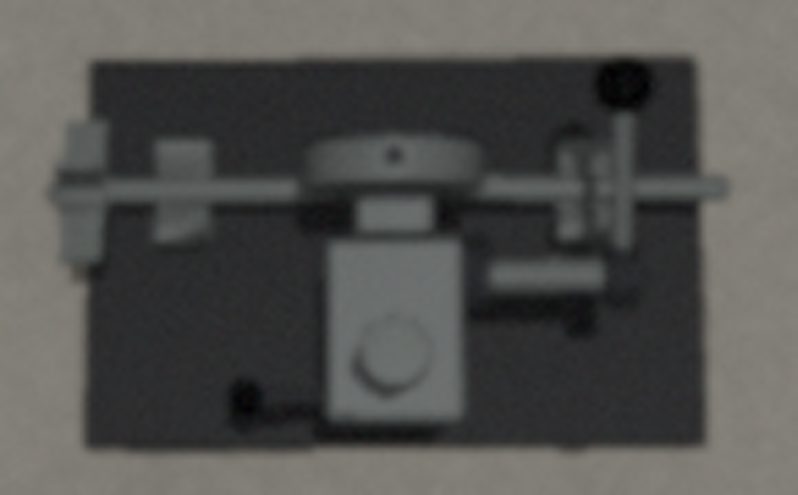

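Neither camera faces the dial: both look from behind it or from above. A small cap stands on the dial's rim at top (287,243), which may be the plunger's upper end, and the shaft's bow can be measured too. I'll check the noise and what can be measured.

```bash
cat >> h.py <<'E'
def avg(n,k):
    S=[optics.snapshot(n) for _ in range(k)]; s=S[-1]
    P=np.array([q['pixels'] for q in S],float); s['std']=P.std(0).mean()
    D=np.array([q['range_z'] for q in S]); s['dstd']=np.median(D.std(0)); s['pixels_f']=P.mean(0); s['range_z']=np.median(D,0); return s
E
python3 - <<'E'
from h import *
np.set_printoptions(precision=1,suppress=True,linewidth=220)
for n in ('top','side'):
    s=avg(n,5); pickle.dump(s,open(n+'A.pkl','wb')); print(n,s['std'],s['dstd'])
s=ld('topA')
W=lambda s,r0,r1,c0,c1,k:np.array([[world(s,c,r)[k]*1000 for c in range(c0,c1)] for r in range(r0,r1)])
print('dial z',W(s,236,256,278,297,2),sep='\n')
print('paddle z',W(s,234,268,224,238,2),sep='\n')
s=ld('sideA'); g=(0.528,0.0545)
print(proj(s,[[g[0],g[1],.2065],[g[0],g[1],.0695],[g[0],g[1]+.15,.0695],[g[0],g[1],.0815]]))
print('side cap z',W(s,195,206,296,310,2),sep='\n')
E
```

```text
top 0.6962192966478568 0.0024020434
side 0.5167860128469229 0.002321612
dial z
[[ 29.2  29.4  30.4  31.1  28.9  29.1  31.1  30.8  30.6  27.5  32.3  32.2  27.9  29.   30.4  29.7  29.2  31.3  30.6]
 [ 29.2  29.5  30.4  29.1  29.7  29.3  30.9  30.9  29.9  30.1  29.6  29.1  28.5  27.8  29.5  31.3  32.   32.6  31.6]
 [ 31.6  29.   33.3  30.7  31.   30.1  29.4  32.7  31.1  29.2  28.2  27.7  31.9  27.7  31.   29.1  31.1  28.8  32.8]
 [194.4 194.3 197.3 196.1 198.2 198.9 197.2 199.9 199.4 198.7 198.5 200.  198.7 196.3 195.5 196.9 196.1 195.1 192. ]
 [193.2 196.1 197.3 201.2 195.9 197.3 198.7 199.1 199.6 200.3 197.8 198.3 197.1 196.9 196.2 195.4 196.2 193.6 191.7]
 [194.9 194.6 198.5 196.2 199.2 198.  198.9 200.4 203.5 203.3 199.8 198.5 198.4 199.4 199.2 196.5 194.6 195.4 194.4]
 [196.7 193.5 194.7 196.9 198.1 198.6 198.4 204.5 210.2 210.3 202.2 197.1 198.9 198.3 196.8 196.  194.6 194.6 190.9]
 [197.1 196.1 198.2 198.  197.  198.3 198.1 209.6 210.4 210.4 202.7 199.2 198.9 198.8 197.3 195.8 195.6 193.9 193.7]
 [191.9 194.9 196.7 198.1 198.  199.2 198.9 201.5 210.1 208.9 202.2 199.9 197.2 201.3
[... 4617 characters left out ...]
.4]
 [ 20.1  22.8  25.8  28.8  30.  210.  210.  209.  194.9 193.1 188.4 226.8 227.4 226.3]
 [ 35.9  34.7  22.4  26.4 198.4 208.6 208.6 208.6 196.  196.6 226.2 226.  226.7 227.8]
 [ 30.7  32.7  40.1 199.6 196.9 204.3 206.5 205.5 202.2 198.3 223.5 224.6 227.  227.8]
 [ 40.4  41.4 199.5 199.4 199.1 202.7 202.4 202.8 203.3 198.7 220.4 223.4 222.8 225.3]
 [ 40.2 198.1 199.6 197.4 199.  200.6 201.5 201.3 200.3 199.  214.8 218.7 220.6 221. ]
 [197.5 198.7 198.3 198.1 199.6 200.1 199.5 199.7 199.7 197.7 214.3 214.  216.8 217.5]
 [196.8 196.5 196.4 198.1 197.2 199.2 197.4 198.4 197.6 197.8 212.  211.4 214.4 215. ]
 [195.8 195.2 197.2 197.5 197.5 199.1 198.6 198.2 197.3 194.9 208.8 209.7 210.2 213.3]]
```

```bash
python3 - <<'E'
from h import *
s=ld('topA'); print(world(s,328.5,230.3,z=.220)); 
for p in [(225.5,249.2),(346.5,249.0)]: print('shaft ends',world(s,*p,z=.0755))
D=s['range_z']; 
from scipy import ndimage as nd
W=np.array([[world(s,c,r) for c in range(318,340)] for r in range(222,240)]).reshape(-1,3)
k=W[W[:,2]>.2]; print(len(k),k.mean(0),k.min(0),k.max(0))
W=np.array([[world(s,c,r) for c in range(220,352)] for r in range(217,303)]).reshape(-1,3)
print('axis tilt')
k=W[(W[:,2]>.215)&(W[:,2]<.24)]; print('head',k.min(0),k.max(0),k.mean(0))
E
```

```text
[ 0.55577461 -0.04131657  0.22      ]
shaft ends [0.53097748 0.21271263 0.0755    ]
shaft ends [ 0.52804    -0.10017659  0.0755    ]
92 [ 0.55850131 -0.04233253  0.20737505] [ 0.54709649 -0.05348034  0.20044535] [ 0.57086514 -0.03028362  0.21204768]
axis tilt
head [0.43254499 0.0408777  0.21687996] [0.5088921  0.07044676 0.23565139] [0.49987247 0.05574851 0.22580154]
```

>>> {"api": "arm_command", "payload": {
  "series": [
    [[0,0,0,0,0,6.5,255],[0,0,0,0,0,6.45,255],[28,-38,-3,0,0,0,255],[28,-38,-3,0,0,0,255],[28,-38,-3,0,0,0,255],[28,-38,-3,0,0,0,255],[28,-38,-3,0,0,0,255],[28,-38,-3,0,0,0,255],[28,-38,-3,0,0,0,255],[28,-38,-3,0,0,0,255]]
  ],
  "newtons": 10
}}

```text
clock: 1.85
tool_pos: [0.3648, -0.3039, 0.247]
tool_rot: [3.141, -0.001, 0.001]
ft_force: [1.1, -0.3, 0.1]
width: 0.0015
grip_force: 0.0
```

>>> {"api": "arm_command", "payload": {
  "series": [
    [[32,-43,1,0,0,0,255],[32,-43,1,0,0,0,255],[32,-44,1,0,0,0,255],[32,-44,1,0,0,0,255],[32,-44,1,0,0,0,255],[33,-44,1,0,0,0,255],[0,0,6,0,0,0,255],[0,0,6,0,0,0,255],[0,0,6,0,0,0,255],[0,0,0,0,0,0,255]]
  ]
}}

```text
clock: 3.1
tool_pos: [0.5562, -0.0442, 0.2219]
tool_rot: [-3.141, 0.003, 0.002]
ft_force: [-0.2, 0.1, -0.3]
width: 0.0004
grip_force: 0.0
```

>>> {"api": "arm_command", "payload": {
  "series": [
    [[2,-2,5,0,0,0,255],[1,0,7,0,0,0,255],[1,0,7,0,0,0,255],[1,0,7,0,0,0,255],[1,0,7,0,0,0,255],[1,0,7,0,0,0,255],[0,0,7,0,0,0,255],[0,0,7,0,0,0,255],[0,0,7,0,0,0,255],[0,0,4,0,0,0,255]]
  ]
}}

```text
clock: 4.35
tool_pos: [0.5634, -0.0412, 0.1567]
tool_rot: [-3.141, 0.0, 0.003]
ft_force: [0.6, -0.2, 2.5]
width: 0.0003
grip_force: 1.2
```

```bash
cat >> h.py <<'E'
O=np.array([.5285,.0555])
def cloud(s,c0,c1,r0,r1): return np.array([[world(s,c,r) for c in range(c0,c1)] for r in range(r0,r1)])
def cap(k=8):
    s=avg('top',k); W=cloud(s,278,297,237,250).reshape(-1,3); n=W[:,1]
    y0=W[W[:,2]>W[:,2].max()-.003]
    hd=np.sort(W[:,2]); c=hd[-6:].mean()
    yc=W[W[:,2]>hd[-8]][:,1].mean()
    rim=W[(abs(n-yc)>.007)&(abs(n-yc)<.016)&(W[:,2]>.17)]
    # rim top from circle r=37
    top=np.median(rim[:,2]); return c*1000,top*1000,(c-top)*1000,s
E
python3 - <<'E'
from h import *
s=ld('topA')
W=cloud(s,278,297,237,250)
c,t,d,s=cap(8); print(c,t,d)
W=cloud(s,278,297,239,250)[:,:,2]*1000
np.set_printoptions(precision=0,suppress=True,linewidth=220);print(W)
K=cloud(s,318,342,216,240).reshape(-1,3); print(robot.sense()['tool_pos'],robot.sense()['ft_force'])
q=avg('side',4); np.save('x.npy',0); pickle.dump(q,open('sideB.pkl','wb'))
print(cloud(q,294,310,196,212)[:,:,2]*1000)
E
```

```text
270.68016230307813 189.33510394995517 81.34505835312295
[[ 31.  31.  31.  31.  32.  30.  30.  29.  30.  30.  33. 269. 270. 269. 271. 269. 270. 270. 270.]
 [184. 184. 187. 187. 185. 187. 189. 189. 189. 191. 188. 263. 269. 270. 269. 270. 269. 270. 269.]
 [185. 185. 187. 188. 188. 190. 188. 186. 188. 189. 189. 255. 254. 254. 254. 256. 253. 251. 182.]
 [183. 185. 186. 187. 189. 188. 191. 191. 201. 201. 187. 189. 187. 188. 238. 236. 236. 183. 184.]
 [182. 185. 186. 187. 186. 188. 187. 203. 201. 202. 192. 188. 187. 189. 186. 187. 185. 184. 182.]
 [184. 183. 187. 186. 187. 187. 189. 194. 202. 201. 193. 189. 189. 188. 185. 184. 186. 183. 181.]
 [183. 184. 186. 188. 188. 188. 188. 193. 193. 192. 194. 189. 187. 188. 187. 186. 183. 184. 182.]
 [184. 185. 185. 184. 186. 186. 189. 188. 188. 190. 188. 189. 188. 187. 186. 186. 184. 184. 182.]
 [184. 184. 185. 186. 187. 188. 188. 190. 188. 189. 189. 188. 187. 187. 185. 186. 184. 183. 181.]
 [184. 185. 184. 186. 186. 186. 189. 186. 188. 186. 189. 186. 185. 186. 186. 184. 185. 183. 181.]
 [167. 166. 167. 166. 168. 167. 167. 169. 166. 167. 166. 167. 16
[... 691 characters left out ...]
197. 193. 188. 213. 216. 216. 216.]
 [ 33.  33.  32.  31. 188. 188. 188. 193. 192. 193. 193. 187. 211. 213. 213. 215.]
 [ 31.  30.  27. 188. 188. 188. 188. 192. 193. 192. 192. 189. 209. 209. 211. 212.]
 [ 27.  27.  23. 188. 188. 187. 188. 188. 189. 188. 188. 189. 205. 207. 207. 211.]
 [ 24.  23. 187. 188. 188. 186. 187. 188. 188. 189. 189. 189. 202. 203. 204. 207.]
 [ 20. 185. 186. 186. 187. 186. 187. 186. 188. 188. 187. 186. 201. 201. 202. 204.]
 [183. 184. 184. 184. 185. 186. 186. 186. 186. 186. 185. 182. 195. 198. 200. 200.]
 [181. 183. 184. 183. 186. 185. 185. 186. 186. 184. 182. 179. 193. 194. 196. 198.]
 [181. 182. 183. 183. 182. 183. 185. 185. 184. 181. 178. 176. 190. 192. 193. 193.]]
```

>>> {"api": "arm_command", "payload": {
  "series": [
    [[0,0,3,0,0,0,255],[-1,0,3,0,0,0,255],[-1,0,3,0,0,0,255],[0,0,0,0,0,0,255],[0,0,-15,0,0,0,255],[0,-20,-40,0,0,0,255],[-20,-50,-20,0,0,0,255],[-20,-50,0,0,0,0,255],[-20,-50,0,0,0,0,255],[-20,-50,0,0,0,0,255]]
  ]
}}

```text
clock: 6.2
tool_pos: [0.4812, 0.1802, 0.2246]
tool_rot: [-3.141, 0.001, -0.001]
ft_force: [1.1, -0.0, -0.4]
width: 0.0004
grip_force: 0.0
```

```bash
cat >> h.py <<'E'
def gauge(k=8,cams=('side','top')):
    from h import cloud
    out={}
    for n in cams:
        s=avg(n,k) if isinstance(k,int) else ld(k[n]); out[n+'_s']=s
        c0,c1,r0,r1=(270,304,234,256) if n=='top' else (288,312,192,216)
        W=cloud(s,c0,c1,r0,r1).reshape(-1,3)
        dy=W[:,1]-O[1]; x=W[:,0]-O[0]; z=W[:,2]
        m=(abs(dy)<.006)&(abs(x)<.018)&(z<.214); zs=np.sort(z[m])[::-1]; cp=zs[zs>zs[1]-.0025].mean()
        r=(abs(dy)>.0065)&(abs(dy)<.02)&(abs(x)<.016)&(z>.17)&(z<.206)
        a=z[r]+.04-np.sqrt(.04**2-dy[r]**2); med=np.median(a); a=a[abs(a-med)<.0025]
        out[n]=(round(cp*1000,2),round(a.mean()*1000,2),len(a),round((cp-a.mean())*1000,2))
    return out
E
python3 - <<'E'
from h import *
g=gauge({'side':'sideA','top':'topA'});print('ini',g['side'],g['top'])
g=gauge({'side':'sideB','top':'topA'});print('mid',g['side'])
g=gauge(8);print('now',g['side'],g['top'])
pickle.dump(g['top_s'],open('topC.pkl','wb'));pickle.dump(g['side_s'],open('sideC.pkl','wb'))
cv2.imwrite('pics/c.png',np.hstack([cv2.resize(g[k]['pixels'][170:320,200:380],None,fx=2.2,fy=2.2,interpolation=cv2.INTER_CUBIC) for k in('side_s','top_s')])[:,:,::-1])
E
```

```text
ini (np.float64(209.12), np.float64(199.54), 47, np.float64(9.58)) (np.float64(210.0), np.float64(199.41), 97, np.float64(10.58))
mid (np.float64(200.5), np.float64(188.75), 50, np.float64(11.75))
now (np.float64(185.98), np.float64(187.07), 18, np.float64(-1.09)) (np.float64(200.87), np.float64(187.04), 99, np.float64(13.83))
```

View pics/c.png

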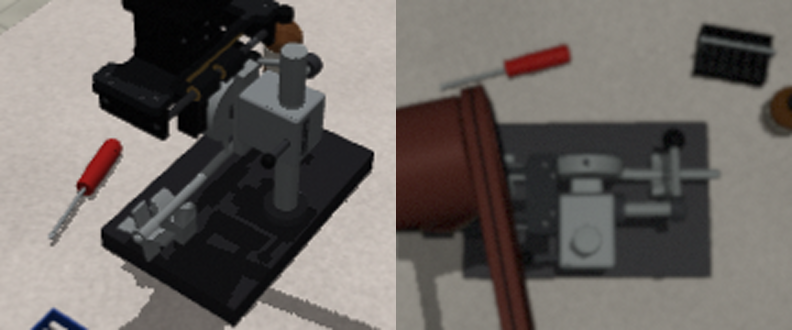

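>>> {"api": "arm_command", "payload": {
  "series": [
    [[20,40,-15,0,0,0,255],[20,50,0,0,0,0,255],[20,50,0,0,0,0,255],[18,50,0,0,0,0,255],[0,32,20,0,0,0,255],[0,0,40,0,0,0,255],[0,0,26,0,0,0,255],[0,0,4,0,0,0,255],[0,0,2,0,0,0,255],[0,0,2,0,0,0,255]]
  ]
}}

```text
clock: 8.25
tool_pos: [0.5611, -0.0433, 0.146]
tool_rot: [3.141, 0.0, 0.004]
ft_force: [0.0, -0.0, -0.2]
width: 0.0005
grip_force: 0.1
```

>>> {"api": "arm_command", "payload": {
  "series": [
    [[0,0,1,0,0,0,255],[0,0,1,0,0,0,255],[0,0,1,0,0,0,255],[0,0,0,0,0,0,255]]
  ]
}}

```text
clock: 8.75
tool_pos: [0.56, -0.0432, 0.1416]
tool_rot: [3.142, -0.0, -0.0]
ft_force: [-1.5, -0.2, 1.6]
width: 0.0004
grip_force: 1.4
```

```bash
python3 - <<'E'
from h import *
g=gauge(6);print('now',g['side'],g['top'])
pickle.dump(g['top_s'],open('topD.pkl','wb'));pickle.dump(g['side_s'],open('sideD.pkl','wb'))
E
```

```text
now (np.float64(200.0), np.float64(185.76), 45, np.float64(14.24)) (np.float64(200.68), np.float64(185.74), 77, np.float64(14.94))
```

>>> {"api": "arm_command", "payload": {
  "series": [
    [[0,0,-50,0,0,0,255],[0,0,-54,0,0,0,255],[-8,-50,0,0,0,0,255],[-9,-50,0,0,0,0,255],[-9,-50,0,0,0,0,255],[-9,-50,0,0,0,0,255],[-9,-50,0,0,0,0,255],[-10,-6,20,0,0,0,255],[0,0,50,0,0,0,255],[0,0,50,0,0,0,255]]
  ]
}}

```text
clock: 10.6
tool_pos: [0.5063, 0.2134, 0.1245]
tool_rot: [-3.141, -0.001, -0.003]
ft_force: [0.2, 0.5, -0.3]
width: 0.0007
grip_force: 0.0
```

```bash
python3 - <<'E'
from h import *
g=gauge(6);print('now',g['side'],g['top'])
E
```

```text
now (np.float64(200.0), np.float64(185.59), 19, np.float64(14.4)) (np.float64(200.84), np.float64(185.85), 98, np.float64(14.98))
```

>>> {"api": "arm_command", "payload": {
  "series": [
    [[0,0,20,0,0,0,255],[0,0,18,0,0,0,255],[0,0,0,0,0,0,255],[6,0,0,0,0,0,255],[5,0,0,0,0,0,255],[4,0,0,0,0,0,255],[4,0,0,0,0,0,255],[3,0,0,0,0,0,255],[1,0,0,0,0,0,255],[0,0,0,0,0,0,255]]
  ]
}}

```text
clock: 12.45
tool_pos: [0.5291, 0.2128, 0.0875]
tool_rot: [-3.142, 0.0, 0.0]
ft_force: [-0.4, 0.6, -0.1]
width: 0.0003
grip_force: 0.1
```

```bash
python3 - <<'E'
from h import *
g=gauge(6);print('now',g['side'],g['top']); s=g['top_s']
cv2.imwrite('pics/d.png',np.hstack([cv2.resize(g[k]['pixels'][170:320,200:380],None,fx=2.2,fy=2.2,interpolation=cv2.INTER_CUBIC) for k in('side_s','top_s')])[:,:,::-1])
E
```

```text
now (np.float64(199.18), np.float64(185.85), 51, np.float64(13.33)) (np.float64(200.21), np.float64(185.7), 98, np.float64(14.51))
```

View pics/d.png

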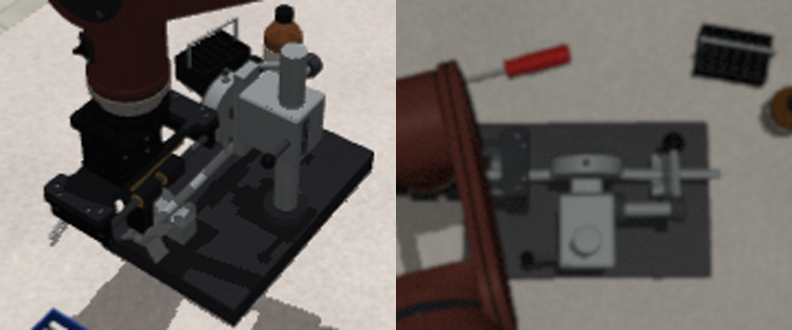

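>>> {"api": "arm_command", "payload": {
  "series": [
    [[-3,0,-10,0,0,0,255],[0,0,-30,0,0,0,255],[20,0,0,0,0,0,255],[16,0,15,0,0,0,255],[0,0,26,0,0,0,255],[-4,0,0,0,0,0,255],[-6,0,0,0,0,0,255],[-7,0,0,0,0,0,255],[-6,0,0,0,0,0,255],[-6,0,0,0,0,0,255]]
  ]
}}

```text
clock: 14.3
tool_pos: [0.533, 0.2129, 0.0872]
tool_rot: [-3.141, 0.0, -0.002]
ft_force: [1.0, 1.1, 0.2]
width: 0.0005
grip_force: 0.4
```

```bash
python3 - <<'E'
from h import *
g=gauge(6);print('now',g['side'],g['top'])
E
```

```text
now (np.float64(201.52), np.float64(185.66), 49, np.float64(15.86)) (np.float64(202.17), np.float64(185.78), 96, np.float64(16.39))
```

>>> {"api": "arm_command", "payload": {
  "series": [
    [[-4,0,0,0,0,0,255],[-4,0,0,0,0,0,255],[-4,0,0,0,0,0,255],[-3,0,0,0,0,0,255],[0,0,0,0,0,0,255]]
  ]
}}

```text
clock: 15.52
tool_pos: [0.5178, 0.2128, 0.0865]
tool_rot: [-3.142, 0.0, 0.0]
ft_force: [0.1, 0.1, 0.6]
width: 0.0004
grip_force: 0.1
```

```bash
python3 - <<'E'
from h import *
g=gauge(6);print('now',g['side'],g['top'],robot.sense()['tool_pos'])
E
```

```text
now (np.float64(201.67), np.float64(185.78), 50, np.float64(15.89)) (np.float64(202.49), np.float64(185.9), 98, np.float64(16.58)) [0.51811948 0.21276506 0.0865098 ]
```

>>> {"api": "arm_command", "payload": {
  "series": [
    [[3,0,-12,0,0,0,255],[0,0,-28,0,0,0,255],[20,0,0,0,0,0,255],[18,0,12,0,0,0,255],[0,0,28,0,0,0,255],[-4,0,0,0,0,0,255],[-6,0,0,0,0,0,255],[-7,0,0,0,0,0,255],[-6,0,0,0,0,0,255],[0,0,0,0,0,0,255]]
  ]
}}

```text
clock: 17.38
tool_pos: [0.5357, 0.213, 0.0871]
tool_rot: [-3.141, -0.0, -0.001]
ft_force: [-0.1, 0.0, -0.4]
width: 0.0005
grip_force: 0.0
```

```bash
python3 - <<'E'
from h import *
g=gauge(4);print('now',g['side'],g['top'],robot.sense()['tool_pos'])
E
```

```text
now (np.float64(201.43), np.float64(185.47), 48, np.float64(15.97)) (np.float64(201.54), np.float64(185.73), 92, np.float64(15.8)) [0.53613763 0.21275646 0.08640919]
```

>>> {"api": "arm_command", "payload": {
  "series": [
    [[-4,0,0,0,0,0,255],[-5,0,0,0,0,0,255],[-5,0,0,0,0,0,255],[-3,0,0,0,0,0,255],[0,0,0,0,0,0,255]]
  ]
}}

```text
clock: 18.4
tool_pos: [0.5187, 0.2128, 0.0865]
tool_rot: [-3.142, 0.0, 0.0]
ft_force: [-0.0, -0.8, -0.1]
width: 0.0004
grip_force: 0.0
```

```bash
python3 - <<'E'
from h import *
g=gauge(4);print('now',g['side'],g['top'],robot.sense()['tool_pos'])
E
```

```text
now (np.float64(199.68), np.float64(185.73), 47, np.float64(13.94)) (np.float64(200.69), np.float64(185.82), 92, np.float64(14.87)) [0.51915481 0.21274473 0.08650175]
```

>>> {"api": "arm_command", "payload": {
  "series": [
    [[3,0,-30,0,0,0,255],[0,0,-60,0,0,0,255],[0,0,-60,0,0,0,255],[5,50,-10,0,0,0,255],[5,55,0,0,0,0,255],[5,55,0,0,0,0,255],[5,55,0,0,0,0,255],[5,55,0,0,0,0,255]]
  ]
}}

```text
clock: 19.8
tool_pos: [0.547, -0.059, 0.2467]
tool_rot: [3.142, -0.0, 0.001]
ft_force: [0.2, 0.1, 0.2]
width: 0.0002
grip_force: 0.0
```

```bash
python3 - <<'E'
from h import *
g=gauge(5);print('now',g['side'],g['top'],robot.sense()['tool_pos'])
pickle.dump(g['top_s'],open('topE.pkl','wb'));pickle.dump(g['side_s'],open('sideE.pkl','wb'))
cv2.imwrite('pics/e.png',np.hstack([cv2.resize(g['side_s']['pixels'][250:305,240:300],None,fx=6.6,fy=6.6,interpolation=cv2.INTER_CUBIC),cv2.resize(g['top_s']['pixels'][222:277,210:270],None,fx=6.6,fy=6.6,interpolation=cv2.INTER_CUBIC) ])[:,:,::-1])
np.set_printoptions(precision=0,suppress=True,linewidth=220)
for f in ('topA','topD','topE'):
    W=cloud(ld(f),224,238,233,268); z=W[:,2:7]  # cols
    print(f,np.c_[np.median(W[:,2:7,0],1)*1000-530,np.median(W[:,2:7,2],1)*1000-69.5].T,sep='\n')
E
```

```text
now (np.float64(199.85), np.float64(185.5), 50, np.float64(14.35)) (np.float64(200.25), np.float64(186.01), 94, np.float64(14.24)) [ 0.54707877 -0.05592089  0.2465844 ]
topA
[[ 54.  52.  49.  46.  35.  32.  29.  26.  24.  21.  18.  11.   8.   6.   4.   3.   1.  -2.  -4.  -7.  -9. -12. -14. -17. -19. -22. -25. -27. -30. -33. -29. -31. -34. -37. -40.]
 [-69. -70. -69. -70.  -8.  -7.  -4.  -4.  -5.  -4.  -4.  34.  34.  30.  25.  16.  11.  11.   9.   8.   4.   5.   6.   6.   8.   7.   9.  10.  10.  10. -69. -70. -70. -70. -69.]]
topD
[[ 54.  51.  49.  46.  35.  32.  29.  26.  23.  21.  18.  11.   8.   6.   5.   3.   1.  -2.  -4.  -7.  -9. -11. -14. -17. -19. -22. -25. -27. -30. -33. -28. -31. -34. -37. -39.]
 [-69. -68. -68. -69.  -7.  -6.  -5.  -5.  -3.  -4.  -2.  34.  35.  30.  24.  17.  10.  10.   9.   8.   5.   6.   5.   6.   5.   8.   8.   9.  11.  10. -71. -70. -69. -70. -70.]]
topE
[[ 54.  51.  49.  46.  43.  40.  31.  28.  19.  17.  15.  13.  10.   8.   6.   4.   1.  -2.  -4.  -7.  -9. -12. -15. -18. -20. -23. -26. -28. -23. -26. -29. -31. -34. -37. -39.]
 [-71. -69. -69. -68. -70. -69. -19. -16.  29.  28.  26.  21.  18.  15.  11.  10.  10.  10.  11.   8.   9.  10.  12.  14.  17.  17.  20.  19. -69. -70. -70. -70. -70. -69. -70.]]
```

View pics/e.png

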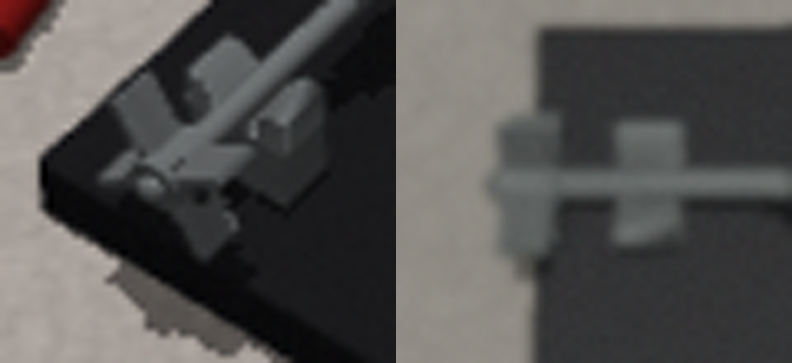

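```bash
python3 - <<'E'
import numpy as np
from scipy.optimize import least_squares
th=np.radians([13.5,13.5,34.5,-30,-58,-113,-147,-147])
T=np.array([200.68,200.84,200.21,202.17,202.49,201.54,200.69,200.25]);S=np.array([200,200,199.18,201.52,201.67,201.43,199.68,199.85])
for a in (None,2.):
  f=lambda p:np.r_[p[0]+(a or p[3])*np.cos(th-p[2])-T,p[1]+(a or p[3])*np.cos(th-p[2])-S]
  r=least_squares(f,[200.5,200,-1.1,2]);print(r.x,np.degrees(r.x[2]),np.degrees(np.sqrt(np.linalg.inv(r.jac.T@r.jac+1e-9*np.eye(4))[2,2]))*.3,r.fun.round(2))
for k,d in(('T',T),('S',S)):
  r=least_squares(lambda p:p[0]+p[1]*np.cos(th-p[2])-d,[200.5,2,-1.1]);print(k,r.x,np.degrees(r.x[2]))
E
```

```text
[200.25888396 199.56638396  -1.10384746   2.25162942] -63.24580049933573 2.2736315215250937 [ 0.1  -0.06 -0.25 -0.03  0.01  0.17 -0.19  0.25  0.08  0.08  0.08 -0.07
  0.14 -0.41  0.13 -0.04]
[200.35457905 199.66208179  -1.10729351   2.        ] -63.443245069976 2.5548285958407866 [ 0.13 -0.03 -0.13 -0.15 -0.14  0.11 -0.11  0.33  0.11  0.11  0.21 -0.19
 -0.02 -0.47  0.21  0.04]
T [200.29749473   2.13043426  -1.06921095] -61.261274615893925
S [199.5277732    2.37524834  -1.13491278] -65.02571242061582
```

>>> {"api": "arm_command", "payload": {
  "series": [
    [[-6,-50,0,0,0,0,255],[-12,-54,0,0,0,0,255],[-12,-55,0,0,0,0,255],[-12,-55,0,0,0,0,255],[-22,-55,0,0,0,0,255],[0,0,55,0,0,0,255],[0,0,55,0,0,0,255],[0,0,52,0,0,0,255],[0,0,0,0,0,0,255]]
  ]
}}

```text
clock: 21.42
tool_pos: [0.4787, 0.2114, 0.0803]
tool_rot: [3.139, 0.002, -0.015]
ft_force: [0.2, 0.3, 0.7]
width: 0.0003
grip_force: 0.0
```

>>> {"api": "arm_command", "payload": {
  "series": [
    [[4,0,0,0,0,0,255],[7,0,0,0,0,0,255],[7,0,0,0,0,0,255],[7,0,0,0,0,0,255],[7,0,0,0,0,0,255],[5,0,0,0,0,0,255],[4,0,0,0,0,0,255],[2,0,0,0,0,0,255],[0,0,0,0,0,0,255]]
  ]
}}

```text
clock: 22.55
tool_pos: [0.5262, 0.2118, 0.0844]
tool_rot: [3.142, -0.0, -0.0]
ft_force: [-0.9, 0.5, 0.8]
width: 0.0007
grip_force: 0.1
```

>>> {"api": "arm_command", "payload": {
  "series": [
    [[-3,0,-10,0,0,0,255],[0,0,-40,0,0,0,255],[0,0,-55,0,0,0,255],[0,0,-55,0,0,0,255],[5,50,0,0,0,0,255],[5,55,0,0,0,0,255],[5,55,0,0,0,0,255],[5,55,0,0,0,0,255],[5,55,0,0,0,0,255],[0,0,0,0,0,0,255]]
  ]
}}

```text
clock: 23.8
tool_pos: [0.5481, -0.0618, 0.2454]
tool_rot: [3.14, -0.008, 0.002]
ft_force: [0.6, 1.1, 0.2]
width: 0.0007
grip_force: 0.0
```

```bash
cat >> h.py <<'E'
def paddle(s):
    from scipy.optimize import least_squares
    W=cloud(s,226,232,232,270).reshape(-1,3); X=W[:,0]*1000; Z=W[:,2]*1000
    m=(Z>45); X=X[m];Z=Z[m]; best=[]
    def sdf(p):
        x=X-p[0]; z=Z-69.5-p[2]; d=np.hypot(x,z)-11
        for k in range(4):
            a=np.radians(p[1]+90*k); u=x*np.sin(a)+z*np.cos(a); v=x*np.cos(a)-z*np.sin(a)
            q=np.c_[abs(u-17.5)-17.5,abs(v)-2]; e=np.hypot(*np.maximum(q,0).T)+np.minimum(q.max(1),0); d=np.minimum(d,e)
        return d
    for a in range(-40,50,10):
        r=least_squares(sdf,[530,a,0],loss='soft_l1'); best.append((r.cost,r.x.round(1)))
    return min(best,key=lambda t:t[0])
E
python3 - <<'E'
from h import *
for f in ('topA','topD','topE'): print(f,paddle(ld(f)))
g=gauge(5);print('now',g['side'],g['top'],robot.sense()['tool_pos'],paddle(g['top_s']))
pickle.dump(g['top_s'],open('topF.pkl','wb'));pickle.dump(g['side_s'],open('sideF.pkl','wb'))
E
```

```text
topA (np.float64(49.02462581348081), array([5.309e+02, 1.430e+01, 1.000e-01]))
topD (np.float64(41.85205482437802), array([ 5.309e+02,  1.045e+02, -1.000e-01]))
topE (np.float64(42.79115667619795), array([ 5.308e+02,  3.330e+01, -1.000e-01]))
now (np.float64(202.31), np.float64(185.79), 47, np.float64(16.51)) (np.float64(202.58), np.float64(185.78), 95, np.float64(16.8)) [ 0.54804224 -0.05733709  0.24456499] (np.float64(61.20179265382392), array([ 5.308e+02, -5.680e+01, -1.000e-01]))
```

>>> {"api": "arm_command", "payload": {
  "series": [
    [[5,-50,0,0,0,0,255],[5,-55,0,0,0,0,255],[5,-55,0,0,0,0,255],[6,-55,0,0,0,0,255],[6,-55,0,0,0,0,255],[0,0,55,0,0,0,255],[0,0,55,0,0,0,255],[0,0,47,0,0,0,255],[0,0,0,0,0,0,255],[0,0,0,0,0,0,255]]
  ]
}}

```text
clock: 25.55
tool_pos: [0.5763, 0.2122, 0.0895]
tool_rot: [-3.141, -0.0, -0.004]
ft_force: [-0.4, -0.1, 0.3]
width: 0.0003
grip_force: 0.0
```

>>> {"api": "arm_command", "payload": {
  "series": [
    [[-6,0,3,0,0,0,255],[-6,0,0,0,0,0,255],[-4,0,0,0,0,0,255],[-3,0,0,0,0,0,255],[-3,0,0,0,0,0,255],[-2,0,0,0,0,0,255],[0,0,0,0,0,0,255],[0,0,0,0,0,0,255]]
  ]
}}

```text
clock: 26.55
tool_pos: [0.551, 0.2118, 0.0844]
tool_rot: [3.142, -0.0, -0.001]
ft_force: [0.6, -0.8, -0.8]
width: 0.0003
grip_force: 0.0
```

>>> {"api": "arm_command", "payload": {
  "series": [
    [[3,0,-10,0,0,0,255],[2,0,-40,0,0,0,255],[0,0,-55,0,0,0,255],[0,0,-55,0,0,0,255],[0,50,0,0,0,0,255],[0,55,0,0,0,0,255],[0,55,0,0,0,0,255],[0,55,0,0,0,0,255],[0,55,0,0,0,0,255],[0,0,0,0,0,0,255]]
  ]
}}

```text
clock: 27.8
tool_pos: [0.5562, -0.062, 0.2454]
tool_rot: [3.14, -0.009, 0.001]
ft_force: [-0.6, 1.0, -0.2]
width: 0.0005
grip_force: 0.0
```

```bash
python3 - <<'E'
from h import *
g=gauge(8);print('now',g['side'],g['top'],robot.sense()['tool_pos'],paddle(g['top_s']))
s=g['top_s'];q=g['side_s']
cv2.imwrite('pics/f.png',np.hstack([cv2.resize(v['pixels'][150:320,200:390],None,fx=2.1,fy=2.1,interpolation=cv2.INTER_CUBIC) for v in(q,s)])[:,:,::-1])
for f,v in (('topA',ld('topA')),('now',s)):
  for c in ((240,255),(258,268),(305,318),(338,345)):
    W=cloud(v,*c,246,253).reshape(-1,3); W=W[(W[:,2]>.06)&(W[:,2]<.09)]; print(f,c,len(W),np.sort(W[:,2])[-25:].mean().round(4))
E
```

```text
now (np.float64(201.55), np.float64(185.83), 50, np.float64(15.72)) (np.float64(201.74), np.float64(185.69), 98, np.float64(16.05)) [ 0.55604682 -0.0581335   0.24453407] (np.float64(52.02104771566989), array([ 5.305e+02,  1.400e+01, -1.000e-01]))
topA (240, 255) 87 0.0759
topA (258, 268) 41 0.0755
topA (305, 318) 67 0.0761
topA (338, 345) 35 0.0752
now (240, 255) 87 0.0757
now (258, 268) 40 0.0756
now (305, 318) 18 0.0744
now (338, 345) 35 0.0754
```

View pics/f.png

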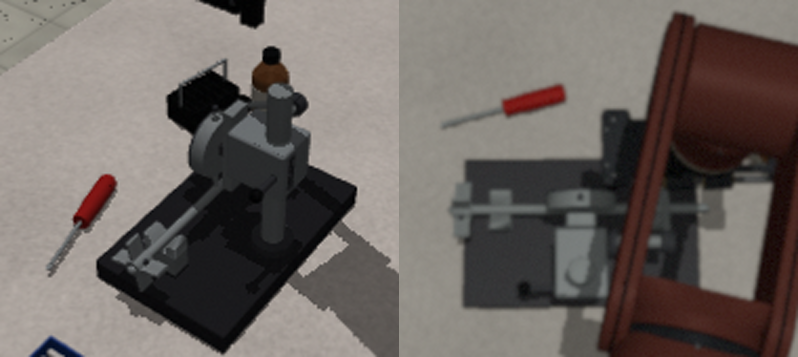

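```bash
cat >> h.py <<'E'
def lat(s):
    I=s['pixels_f'].mean(2); o=[]
    for c0,c1 in ((237,242),(255,261),(262,268),(305,314)):
        r=np.arange(243,256); P=I[243:256,c0:c1].mean(1); b=np.r_[P[:2],P[-2:]].min(); w=np.clip(P-b-4,0,None)
        o.append(((w*r).sum()/w.sum()).round(3))
    return o
E
python3 - <<'E'
from h import *
np.set_printoptions(precision=0,suppress=True,linewidth=200)
s=avg('top',8);pickle.dump(s,open('topG.pkl','wb'))
I=s['pixels_f'].mean(2); print(I[242:258,[238,241,256,260,264,268,270]].T)
for f in 'ACDEFG': print(f,lat(ld('top'+f)),paddle(ld('top'+f))[1])
# re-measured cap, fixed pixels
for f in 'ACDEFG':
    W=cloud(ld('top'+f),283,292,240,249)[:,:,2]*1000; q=np.sort(W.ravel()[W.ravel()<214])[::-1]; print(f,q[:12])
E
```

```text
[[ 50.  50.  50.  51.  56.  76. 100. 110. 102.  81.  49.  38.  48.  51.  51.  51.]
 [ 52.  52.  52.  52.  56.  76. 101. 110. 103.  81.  49.  41.  50.  53.  54.  55.]
 [ 50.  51.  51.  50.  57.  78. 102. 112. 101.  78.  46.  39.  49.  51.  52.  51.]
 [ 50.  51.  51.  51.  57.  77. 103. 111. 101.  77.  47.  39.  48.  52.  52.  51.]
 [ 51.  51.  51.  51.  57.  78. 102. 110. 100.  77.  45.  39.  48.  51.  52.  51.]
 [ 50.  50.  51.  51.  56.  74.  98. 105.  95.  74.  44.  30.  34.  42.  46.  51.]
 [ 50.  55.  56.  56.  58.  62.  68.  69.  65.  54.  36.  26.  26.  29.  38.  49.]]
A [np.float64(249.005), np.float64(248.935), np.float64(248.873), np.float64(248.565)] [531.  14.   0.]
C [np.float64(nan), np.float64(250.006), np.float64(244.924), np.float64(248.544)] [ 458. -173.  539.]
D [np.float64(248.995), np.float64(248.932), np.float64(248.863), np.float64(249.016)] [531. 104.  -0.]
E [np.float64(249.047), np.float64(248.975), np.float64(248.789), np.float64(249.807)] [531.  33.  -0.]
F [np.float64(248.995), np.float64(248.955), np.float64(248.894), np.float64(249.657)] [531. -57.  -0.]
G [np.float64(249.015), np.float64(248.937), np.float64(248.837), np.float64(249.606)] [531.  13.   0.]
A [210. 210. 210. 210. 210. 210. 209. 205. 204. 203. 203. 203.]
C [201. 201. 201. 201. 201. 201. 200. 193. 192. 192. 191. 191.]
D [202. 201. 201. 201. 200. 200. 200. 191. 191. 190. 190. 190.]
E [201. 201. 201. 201. 200. 200. 199. 192. 191. 191. 190. 190.]
F [204. 203. 203. 202. 202. 201. 200. 191. 191. 191. 190. 190.]
G [204. 204. 203. 202. 202. 202. 201. 191. 190. 190. 190. 190.]h.py:60: RuntimeWarning: invalid value encountered in scalar divide
  o.append(((w*r).sum()/w.sum()).round(3))
```

```bash
python3 - <<'E'
import numpy as np
from h import *
from scipy.optimize import least_squares
for f in 'CDEFG':
    W=cloud(ld('top'+f),283,292,240,249)[:,:,2]*1000; q=np.sort(W.ravel()[W.ravel()<214])[::-1]; print(f,q[:7].mean())
    if f!='G':
        W=cloud(ld('side'+f),296,310,194,210);m=(abs(W[:,:,1]-O[1])<.006)&(abs(W[:,:,0]-O[0])<.018); q=np.sort(W[:,:,2][m].ravel())[::-1]*1000;q=q[q<214]; print('  side',q[:10].round(1))
d=[(14.4,200.68,6,0),(14.4,200.84,6,0),(14.4,200.87,8,0),(35,200.21,6,0),(-30,202.17,6,0),(-58,202.49,6,0),(-113,201.54,4,0),(-147,200.69,4,0),(-147,200.25,5,0),(-57,202.58,5,0),(-76,201.74,8,0),(-76,202.5,8,0),
(14.4,200,6,1),(14.4,200,6,1),(14.4,200.5,4,1),(35,199.18,6,1),(-30,201.52,6,1),(-58,201.67,6,1),(-113,201.43,4,1),(-147,199.68,4,1),(-147,199.85,5,1),(-57,202.31,5,1),(-76,201.55,8,1)]
d=np.array(d);th=np.radians(d[:,0]);w=np.sqrt(d[:,2])
for a in (None,2.):
    f=lambda p:w*(np.where(d[:,3]>0,p[1],p[0])+(a or p[3])*np.cos(th-p[2])-d[:,1])
    r=least_squares(f,[200.5,200,-1.1,2]);J=r.jac; C=np.linalg.inv(J.T@J+1e-9*np.eye(4))
    s=np.sqrt((r.fun**2).sum()/(len(d)-4));print(r.x,np.degrees(r.x[2]),np.degrees(np.sqrt(C[2,2]))*s,s)
E
```

```text
C 200.86792299254412
  side [186.7 186.4 186.1 185.7 184.9 182.9]
D 200.68335307102697
  side [200.9 200.7 200.1 199.8 199.5 199.  196.9 196.7 195.9 191. ]
E 200.25344351313242
  side [200.7 200.4 200.3 200.2 199.  198.5 197.3 196.8 195.7 191.3]
F 202.21586916752116
  side [203.2 203.  202.5 201.7 201.  200.5 199.9 199.7 196.3 196.2]
G 202.47514620784688
[200.2537949  199.64392827  -1.07029962   2.15377133] -61.32365119781938 2.1197889020884793 0.6406689747109979
[200.34101729 199.72555705  -1.0809433    2.        ] -61.933489247144855 2.283022417316292 0.6606210043984498
```

>>> {"api": "arm_command", "payload": {
  "series": [
    [[-5,-50,0,0,0,0,255],[-10,-55,0,0,0,0,255],[-10,-55,0,0,0,0,255],[-10,-55,0,0,0,0,255],[-13,-55,0,0,0,0,255],[0,0,55,0,0,0,255],[0,0,50,0,0,0,255],[0,0,40,0,0,0,255],[0,0,11,0,0,0,255],[0,0,0,0,0,0,255]]
  ]
}}

```text
clock: 30.25
tool_pos: [0.5082, 0.2117, 0.0887]
tool_rot: [3.141, -0.001, -0.001]
ft_force: [-0.0, 0.4, 0.7]
width: 0.0008
grip_force: 0.0
```

```bash
python3 -c "
from rig import robot;print(robot.sense()['tool_pos'])"
```

```text
[0.50818992 0.2117369  0.08870725]
```

>>> {"api": "arm_command", "payload": {
  "series": [
    [[6,0,4,0,0,0,255],[4,0,0,0,0,0,255],[2,0,0,0,0,0,255],[1,0,0,0,0,0,255],[1,0,0,0,0,0,255],[1,0,0,0,0,0,255],[1,0,0,0,0,0,255],[1,0,0,0,0,0,255],[1,0,0,0,0,0,255],[0,0,0,0,0,0,255]]
  ]
}}

```text
clock: 31.5
tool_pos: [0.5262, 0.2118, 0.0845]
tool_rot: [3.142, -0.0, 0.0]
ft_force: [-0.3, 0.6, 0.6]
width: 0.0004
grip_force: 0.3
```

>>> {"api": "arm_command", "payload": {
  "series": [
    [[-4,0,0,0,0,0,255],[-4,0,-40,0,0,0,255],[0,0,-55,0,0,0,255],[0,0,-60,0,0,0,255],[6,50,-10,0,0,0,255],[6,55,0,0,0,0,255],[6,55,0,0,0,0,255],[6,55,0,0,0,0,255],[6,55,0,0,0,0,255],[0,0,0,0,0,0,255]]
  ]
}}

```text
clock: 32.75
tool_pos: [0.548, -0.0619, 0.2495]
tool_rot: [3.14, -0.009, 0.001]
ft_force: [0.4, 1.1, -0.4]
width: 0.0006
grip_force: 0.0
```

```bash
python3 - <<'E'
from h import *
g=gauge(7);print('now',g['side'],g['top'],robot.sense()['tool_pos'],paddle(g['top_s']))
E
```

```text
now (np.float64(201.73), np.float64(185.85), 45, np.float64(15.88)) (np.float64(202.82), np.float64(185.77), 98, np.float64(17.05)) [ 0.54805504 -0.05798757  0.24953165] (np.float64(46.9250108575189), array([ 5.306e+02,  1.228e+02, -2.000e-01]))
```

>>> {"api": "arm_command", "payload": {
  "series": [
    [[4,-50,0,0,0,0,255],[5,-55,0,0,0,0,255],[5,-55,0,0,0,0,255],[5,-55,0,0,0,0,255],[5,-55,0,0,0,0,255],[0,0,55,0,0,0,255],[0,0,50,0,0,0,255],[0,0,40,0,0,0,255],[0,0,15,0,0,0,255],[0,0,0,0,0,0,255]]
  ]
}}

```text
clock: 34.7
tool_pos: [0.5718, 0.2116, 0.0891]
tool_rot: [3.141, -0.001, -0.002]
ft_force: [-0.6, -0.2, -0.1]
width: 0.0006
grip_force: 0.0
```

>>> {"api": "arm_command", "payload": {
  "series": [
    [[-5,0,4.5,0,0,0,255],[-4,0,0,0,0,0,255],[-2,0,0,0,0,0,255],[-1,0,0,0,0,0,255],[-1,0,0,0,0,0,255],[-1,0,0,0,0,0,255],[-1,0,0,0,0,0,255],[-1,0,0,0,0,0,255],[-1,0,0,0,0,0,255],[0,0,0,0,0,0,255]]
  ]
}}

```text
clock: 35.95
tool_pos: [0.5549, 0.2118, 0.085]
tool_rot: [3.142, -0.0, -0.0]
ft_force: [-0.5, 0.2, -0.2]
width: 0.0006
grip_force: 0.1
```

>>> {"api": "arm_command", "payload": {
  "series": [
    [[4,0,0,0,0,0,255],[4,0,-40,0,0,0,255],[0,0,-55,0,0,0,255],[0,0,-60,0,0,0,255],[0,50,-10,0,0,0,255],[0,55,0,0,0,0,255],[0,55,0,0,0,0,255],[0,55,0,0,0,0,255],[0,55,0,0,0,0,255],[0,0,0,0,0,0,255]]
  ]
}}

```text
clock: 37.2
tool_pos: [0.5629, -0.062, 0.2499]
tool_rot: [3.141, -0.009, -0.0]
ft_force: [-0.2, 0.8, 0.4]
width: 0.0008
grip_force: 0.0
```

```bash
python3 - <<'E'
from h import *
g=gauge(6);print('now',g['side'],g['top'],robot.sense()['tool_pos'],paddle(g['top_s']))
E
```

```text
now (np.float64(201.49), np.float64(185.73), 50, np.float64(15.76)) (np.float64(202.34), np.float64(185.8), 99, np.float64(16.54)) [ 0.56309654 -0.05768944  0.25007044] (np.float64(58.48637221188596), array([ 5.305e+02, -1.587e+02,  1.000e-01]))
```

```bash
python3 - <<'E'
import numpy as np
from scipy.optimize import least_squares
d=[(14.4,200.68,6,0),(14.4,200.84,6,0),(14.4,200.87,8,0),(35,200.21,6,0),(-36,202.17,6,0),(-60,202.49,6,0),(-120,201.54,4,0),(-147,200.69,4,0),(-147,200.25,5,0),(-57,202.58,5,0),(-76,201.74,8,0),(-76,202.5,8,0),(-57,202.82,7,0),(-69,202.34,6,0),
(14.4,200,6,1),(14.4,200,6,1),(14.4,200.5,4,1),(35,199.18,6,1),(-36,201.52,6,1),(-60,201.67,6,1),(-120,201.43,4,1),(-147,199.68,4,1),(-147,199.85,5,1),(-57,202.31,5,1),(-76,201.55,8,1),(-57,201.73,7,1),(-69,201.49,6,1)]
d=np.array(d);th=np.radians(d[:,0]);w=np.sqrt(d[:,2])
f=lambda p:w*(np.where(d[:,3]>0,p[1],p[0])+p[3]*np.cos(th-p[2])-d[:,1])
r=least_squares(f,[200.5,200,-1.1,2]);C=np.linalg.inv(r.jac.T@r.jac);s=np.sqrt((r.fun**2).sum()/(len(d)-4));print(r.x,np.degrees(r.x[2]),np.degrees(np.sqrt(C[2,2]))*s)
E
```

```text
[200.31096177 199.64012078  -1.08512978   2.12223684] -62.173356543287454 2.2511489246608547
```

>>> {"api": "arm_command", "payload": {
  "series": [
    [[-11,-50,0,0,0,0,255],[-11,-55,0,0,0,0,255],[-11,-55,0,0,0,0,255],[-11,-55,0,0,0,0,255],[-11,-55,0,0,0,0,255],[0,0,55,0,0,0,255],[0,0,50,0,0,0,255],[0,0,40,0,0,0,255],[0,0,15,0,0,0,255],[0,0,0,0,0,0,255]]
  ]
}}

```text
clock: 39.05
tool_pos: [0.5078, 0.2117, 0.0897]
tool_rot: [3.141, -0.0, -0.002]
ft_force: [-0.7, -0.1, 0.6]
width: 0.0005
grip_force: 0.0
```

>>> {"api": "arm_command", "payload": {
  "series": [
    [[8,0,0,0,0,0,255],[4,0,3,0,0,0,255],[1,0,2,0,0,0,255],[1,0,0,0,0,0,255],[1,0,0,0,0,0,255],[1,0,0,0,0,0,255],[0.5,0,0,0,0,0,255],[0,0,0,0,0,0,255]]
  ]
}}

```text
clock: 40.05
tool_pos: [0.5245, 0.2118, 0.085]
tool_rot: [3.142, -0.0, -0.0]
ft_force: [-1.0, -0.1, -0.4]
width: 0.0007
grip_force: 0.3
```

>>> {"api": "arm_command", "payload": {
  "series": [
    [[-4,0,0,0,0,0,255],[-2,0,-40,0,0,0,255],[0,0,-55,0,0,0,255],[0,0,-60,0,0,0,255],[8,50,-10,0,0,0,255],[8,55,0,0,0,0,255],[8,55,0,0,0,0,255],[8,55,0,0,0,0,255],[8,55,0,0,0,0,255],[0,0,0,0,0,0,255]]
  ]
}}

```text
clock: 41.3
tool_pos: [0.5586, -0.0619, 0.25]
tool_rot: [3.141, -0.008, 0.0]
ft_force: [-0.4, 0.3, -0.5]
width: 0.0005
grip_force: 0.0
```

```bash
python3 - <<'E'
from h import *
g=gauge(3);print('now',g['side'],g['top'],robot.sense()['tool_pos'],paddle(g['top_s']))
E
```

```text
now (np.float64(202.19), np.float64(185.4), 49, np.float64(16.79)) (np.float64(201.78), np.float64(185.75), 87, np.float64(16.02)) [ 0.55847014 -0.05678954  0.25010171] (np.float64(72.40901195893395), array([5.304e+02, 2.790e+01, 1.000e-01]))
```

The paddle angle is 27.9°, which puts the marked blade at −62°, on the fitted peak. The robot is clear of everything, so I'm handing in.

```bash
python3 -c "
from rig import robot;print(robot.job_done())"
```

```text
the job is handed in; nothing more can be done
None
```

The job is handed in: I set the plunger at about 4.4 mm and turned the shaft so the bend's fitted high spot is uppermost to within about 3°, with the plunger still bearing on it. Neither camera could see the dial, so I inferred the needle reading from the height of the plunger's cap above the dial rim.

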